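Walk a die block round to the fence

TASK

The heavy die block stands skewed on the base plate. Without gripping or lifting it, push it round by its corners with the fingertips until its blue face lies flat against the fence, with the white line on the block centred on the fence's yellow mark. Leave everything else where it stands, and draw the fingers clear.

Things in the scene. Friction and masses are not known exactly. Their poses are not given: they have to be found in the camera images.
- die: the die block, bright steel colour, 100 (x) x 120 (y) x 30 mm high, 0.8 to 1 kg, too wide to grip; it slides on a 70 x 86 mm foot 3 mm deep (dry friction 0.5 to 0.7). Origin: centre of its underside. Its +x face (120 mm) is blue, with a 14 mm blue band along that edge on top, and a white line across the band at its middle. Starts 50 to 95 deg counter-clockwise (from above) of facing the fence
- blue_left (a point): lower corner of the block's blue face at its +y end (block frame x +50, y +60 mm, at the underside); axes as the block's
- blue_mid (a point): middle of the lower edge of the blue face, below the white line (block frame x +50, y 0); axes as the block's
- blue_right (a point): lower corner of the blue face at its -y end (block frame x +50, y -60 mm); axes as the block's
- plate: fixed base plate, pale aluminium, 320 (x) x 460 (y) x 12 mm thick; origin under its centre, on the bench; place and yaw vary. The block stands on its top. Near its +x edge is the fence, bolted down: a straight dark steel bar 400 mm long (y), 24 mm thick, its top 20 mm above the plate (bolt heads 4 mm more). It does not move
- fence_mark (a point): foot of the fence's working face at the yellow mark (8 mm wide, on the fence's face and top), on the plate's top surface: plate frame x +100, y 0, z +12 mm. Axes as the plate's: +x points into the fence (away from the block's side), y along the fence, z up
- pin: a loose brass dowel pin standing upright on the base plate, 22 mm thick, 40 mm tall; origin under its centre. Leave it
- parallel: a loose bright steel bar lying on the base plate, 75 (x) x 30 (y) x 18 mm high; origin under its centre. Leave it
- oiler: a loose yellow oil bottle with a red cap standing on the bench, 52 mm thick, 120 mm tall; origin under its centre. Leave it
- mallet: a loose hammer with a wooden handle, lying on the bench to the right of the plate, about 300 mm long and 40 mm high. Leave it
- wrench: a loose steel wrench lying on the bench to the left of the plate, about 200 mm long and 15 mm high. Leave it
- tin: a loose tin with a paper label standing on the bench, 72 mm thick, 85 mm tall; origin under its centre. Leave it
There are look-alikes about, which are no part of the job. Leave any purple, red or turquoise look-alike of the die alone.

How it is judged:
At the end, for the whole second after the job is handed in: Both ends of the block's blue face are within 4 mm of the fence's face, the middle of the blue face is within 12 mm of the yellow mark along the fence, and the block sits flat on the plate, at rest (x of each of blue_left, blue_right in the frame of fence_mark above -0.004 m and y of blue_mid in the frame of fence_mark between -0.012 and 0.012 m and z of blue_mid in the frame of fence_mark below 0.003 m and angle between die's own z axis and vertical below 0.03 rad and linear speed of die below 0.01 m/s and angular speed of die below 0.05 rad/s); the robot touches nothing.
It fails at once if the die block is lifted off the plate (5 mm) or tipped (7 degrees) (z of die in the frame of fence_mark above 0.005 m or angle between die's own z axis and vertical above 0.12 rad).
It fails at once if a bystander (pin, parallel, oiler, mallet, wrench, tin) is moved more than 20 mm (distance of any of pin, parallel, oiler, mallet, wrench, tin from where it was at the start of the episode above 0.02 m).
It also fails if it takes over 61 s, if anything falls off the work surface, if the arm or the gripper's body presses on something with over 40 N, if the wrist force passes 120 N, or if a joint passes its speed limit or range.

ROBOT

A 7-joint arm with a two-finger parallel gripper is mounted at the origin on the work surface. World frame = base frame: x ahead of the robot, y to its left, z up, the work surface at z = 0. Lengths are in m, angles in rad, forces in N, time in s.
With the tool pointing down it reaches from about 0.425 to 0.925 m from the base axis. Payload 6.8 kg.
Tool frame: the origin (TCP) lies on the mounting face of the last link; the fingertips stand 173 mm ahead of it and the grasp point (between the pads) lies 155 mm ahead of it; z points along the fingers, y is the line along which they close (so a half turn about z gives the same grasp; the last joint's range is limited). The gripper opens to 85 mm and grips with 20 to 120 N. Pads are 22 mm wide; open, the fingers measure 114 mm over their backs; the gripper's body (76 mm by 85 mm) begins 54 mm behind the grasp point. The pads swing forward as they close: fully open they stand 13 mm farther back than shut.
Start: joints at [-1.215, 0.477, 0.022, 1.555, -0.011, 1.109, -0.083], TCP at [0.302, 0.604, 0.405] pointing down, gripper open.
Joint ranges: [-2.96, 2.96], [-0.34, 2.1], [-1.41, 1.46], [0.24, 2.44], [-1.37, 4.51], [0.17, 1.92], [-2.96, 2.96]. Speed limits (rad/s): [2.39, 2.39, 3.14, 3.14, 3.14, 3.14, 3.14].

INTERFACE

Orientations are given as a rotation vector (axis times angle).
In Python, from bench import r gives the robot as it stands.
- The arm moves only by the tool arm_command, never from a script. Its argument "plan" is a list of rows, each an object of numbers: "claw": the closure, from 0 (fully open) to 1 (shut); "tx", "ty", "tz": the shift along the tool's x, y, z in m; "ax", "ay", "az": the turn, a rotation vector about the tool's x, y, z in degrees. A call has exactly 10 rows; each row shifts and turns the commanded pose from where the row before left it, along the tool's axes as they then stand; what a row does not reach is not made up. A row lasts 1/12 s, in which the tool goes at most 41.7 mm and 7.16 degrees, less where a joint would pass 70% of its speed; a pose out of reach is approached as far as the arm can. A call is refused whole if a number of a shift passes 0.0417 or a number of a turn 7.16, either way. A call with a gripper value outside its range is refused whole. The fingers move at their own pace and stop on an object; "squeeze" is the grip in N (left out, the last holds). Time passes only in rows, so rows that do not move let the fingers close, or fill a call up. It gives the time, the measured TCP pose, the force, the opening and the grip force at its end, in the units of the state.
- r.get_obs(): the state, without advancing time (a new reading comes with each control period).
- r.grab_frame(name): name is "scene" or "top" or "wrist"; returns the picture (384x512x3 uint8, red, green, blue); there is no depth.
- r.camera_model(name): a dict with "fx", "fy", "cx", "cy" (pixels), "position" and "orientation" of the camera in the world; the wrist camera has in their place "tool_from_camera" (4x4, takes a point from camera to tool coordinates, whose origin is the TCP and whose axes are the flange's). Camera axes: x right, y up, looking along -z (the intrinsics and any distortion apply to the point x, -y, -z); pixel columns grow to the right and rows downward; lengths in m; the calibration is good to about 2 mm. The wrist camera is an equidistant fisheye: a pixel r from the principal point sees the ray r / f radians off the axis. A picture is of the moment at which its call begins: read the wrist's pose just before it. camera_model takes no time and is no camera call.
- r.hand_in(): hands the job in; it is judged then, once.
Trained networks look in the newest picture that a camera, given by its name, has taken for a name from the list of things; names that differ only in an ending like _2 or _b are one class to them, and where a whole thing is asked for, a point or a joint stands for the part that bears it (a point fixed in the world has none). Each returns a list of dicts, best first, with "confidence" (0 to 1); they miss things now and then, are a little off and sometimes report something else, mostly with a low value. They report only what shows in the picture. A call takes as long as a camera call. They do not tell look-alikes from the thing itself.
- r.boxes_of(target, camera): "location" ([x, y, z] in m, in the coordinates of the camera as it stood for that picture, good to about 4 mm: the middle of the surface that is visible of it).
- r.tip_of(target, camera): "location" ([x, y, z] in m, in the coordinates of the camera as it stood for that picture, good to about 4 mm: a listed point, or the origin of a listed thing).
The state is a dict: "clock": time; "joints": joint angles; "qvel": joint speeds; "tau": joint torques, N m; "tcp_pos": TCP position; "orientation": TCP orientation; "contact_force": force on the tool from outside, world axes, zero at the start; "moment": the same for the moment, N m; "grip_width": finger opening in m; "gripper_force": force on a finger pad.
Only numpy, scipy, OpenCV 4.12 (cv2) and the standard library are available. Lean on these libraries where they do the work, as an engineer would, in place of code of your own. Each camera call takes 0.05 s, during which the arm holds its last target. There are 200 camera calls.

## Working session

There is one attempt and no reset: what is moved stays moved. The work goes in short steps, Python scripts to look and compute and a tool call to move; the robot and the scene stay as the last step left them, time stands still between calls to the robot, and variables do not carry over. Pictures are saved under pics/ and viewed, at most 10 in all, crops included, and the job is handed in when it is done.

Besides the shell and the picture viewer there is one more tool, called in YAML: its name, and indented under it one key for each argument. arm_command: Moves the arm, as the interface text tells. Its arguments: {"type":"object","properties":{"plan":{"type":"array","items":{"type":"object","properties":{"claw":{"type":"number"},"tx":{"type":"number"},"ty":{"type":"number"},"tz":{"type":"number"},"ax":{"type":"number"},"ay":{"type":"number"},"az":{"type":"number"}}}},"squeeze":{"type":"number"}},"required":["plan"]}

```bash
mkdir -p pics; ls; cat > h.py <<'E'
import numpy as np, cv2
from scipy.spatial.transform import Rotation as R
from bench import r
def cam(name):
    m=r.camera_model(name)
    return m
def towrld(name,p):
    m=r.camera_model(name); o=np.array(m["orientation"])
    Rm=R.from_rotvec(o).as_matrix() if o.shape==(3,) else (o if o.shape==(3,3) else None)
    return Rm@np.array(p)+np.array(m["position"])
def save(name,f):
    im=r.grab_frame(name); cv2.imwrite("pics/"+f,im[:,:,::-1]); return im
E
python3 - <<'E'
from h import *
for n in("scene","top","wrist"): print(r.camera_model(n))
a=save("scene","s1.png");b=save("top","t1.png")
cv2.imwrite("pics/t1b.png",cv2.resize(b[:,:,::-1],(800,600)))
np.set_printoptions(precision=3,suppress=True)
for t in("die","blue_left","blue_mid","blue_right","plate","fence_mark","pin","parallel","oiler"):
    for d in r.tip_of(t,"top")[:3]: print(t,round(d["confidence"],2),towrld("top",d["location"]))
print(r.get_obs())
E
```

```text
pics
{'fx': 372.1416599618515, 'fy': 372.1416599618515, 'cx': 259.5002536153231, 'cy': 186.42648301961484, 'position': array([1.07185756, 0.33691449, 0.83621824]), 'orientation': array([0.40093964, 0.71373915, 2.00158518])}
{'fx': 472.7463859522193, 'fy': 472.7463859522193, 'cx': 251.0834966948521, 'cy': 198.1720865652874, 'position': array([0.41874421, 0.03512171, 1.40807612]), 'orientation': array([ 0.0527089 , -0.08327409, -1.57423892])}
{'fx': 297.3186396354542, 'fy': 297.3186396354542, 'cx': 252.5323875881954, 'cy': 196.70004947471799, 'tool_from_camera': array([[-2.80621471e-04,  9.52145085e-01,  3.05646297e-01,
         7.82237725e-02],
       [ 9.99999888e-01,  3.83832994e-04, -2.77586411e-04,
        -1.02778403e-03],
       [-3.81619670e-04,  3.05646185e-01, -9.52145086e-01,
         3.18467424e-02],
       [ 0.00000000e+00,  0.00000000e+00,  0.00000000e+00,
         1.00000000e+00]])}
die 0.89 [ 0.552 -0.036  0.013]
die 0.89 [ 0.273 -0.26   0.003]
die 0.84 [0.27  0.26  0.002]
blue_left 0.76 [ 0.345  0.268 -0.001]
blue_left 0.64 [0.533 0.044 0.012]
blue_left 0.64 [ 0.306 -0
[... 292 characters left out ...]
.4    0.001]
fence_mark 0.68 [ 0.677 -0.024  0.013]
pin 0.59 [0.536 0.193 0.017]
parallel 0.7 [ 0.505 -0.208  0.011]
parallel 0.38 [ 0.627 -0.032  0.012]
oiler 0.86 [ 0.669  0.458 -0.003]
oiler 0.28 [ 0.548 -0.032  0.013]
{'clock': 0.55, 'joints': array([-1.215,  0.477,  0.022,  1.555, -0.011,  1.109, -0.083]), 'qvel': array([ 0.   ,  0.   ,  0.001, -0.002,  0.001, -0.   , -0.   ]), 'tau': array([ -0.001, -59.591,   1.605, -28.136,   0.012,   0.002,   0.   ]), 'tcp_pos': array([0.302, 0.604, 0.405]), 'orientation': array([0.722, 3.057, 0.   ]), 'contact_force': array([ 0.775, -0.348,  0.488]), 'moment': array([ 0.02 , -0.006,  0.036]), 'gripper_force': 0.0, 'grip_width': 0.08536720787767617}
```

View pics/t1b.png

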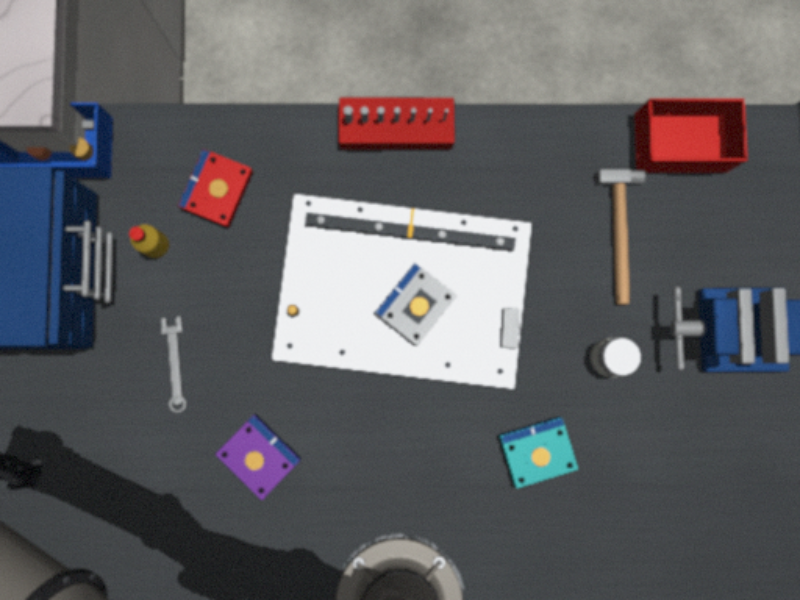

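The top view shows the grey die at about (416,305). Its blue band points up-left. The fence's yellow mark is at (411,222), the pin at (292,310) and the parallel at (510,328). Next I'll measure the poses more precisely from the colour masks.

```bash
cat >> h.py <<'E'
np.set_printoptions(precision=4,suppress=True)
def proj(P,name="top"):
    m=r.camera_model(name); Rm=R.from_rotvec(m["orientation"]).as_matrix()
    q=(np.atleast_2d(P)-m["position"])@Rm
    return np.c_[m["cx"]+m["fx"]*q[:,0]/-q[:,2], m["cy"]-m["fy"]*q[:,1]/-q[:,2]]
def unproj(uv,z,name="top"):
    m=r.camera_model(name); Rm=R.from_rotvec(m["orientation"]).as_matrix()
    uv=np.atleast_2d(uv).astype(float)
    d=np.c_[(uv[:,0]-m["cx"])/m["fx"],-(uv[:,1]-m["cy"])/m["fy"],-np.ones(len(uv))]@Rm.T
    return m["position"]+d*((z-m["position"][2])/d[:,2])[:,None]
def comp(mask,c,rad):
    n,l,s,cen=cv2.connectedComponentsWithStats(mask.astype(np.uint8))
    k=[i for i in range(1,n) if np.hypot(*(cen[i]-c))<rad]
    k=max(k,key=lambda i:s[i,4]); return np.argwhere(l==k)[:,::-1]
def die(im,guess,fy=1):
    hsv=cv2.cvtColor(im,cv2.COLOR_RGB2HSV).astype(int)
    b=(hsv[...,0]>100)&(hsv[...,0]<125)&(hsv[...,1]>120)&(hsv[...,2]>40)
    # band on top: world footprint; join over the white line
    b=cv2.morphologyEx(b.astype(np.uint8),cv2.MORPH_CLOSE,np.ones((5,5)))
    px=comp(b,proj([*guess,.042])[0],60)
    W=unproj(px,.042)[:,:2]; rc=cv2.minAreaRect((W*1000).astype(np.float32))
    return rc,px
def yellow(im,guess,z):
    hsv=cv2.cvtColor(im,cv2.COLOR_RGB2HSV).astype(int)
    y=(hsv[...,0]>18)&(hsv[...,0]<32)&(hsv[...,1]>110)&(hsv[...,2]>120)
    return unproj(comp(y,proj([*guess,z])[0],20),z)
E
python3 - <<'E'
from h import *
im=r.grab_frame("top")
hsv=cv2.cvtColor(im,cv2.COLOR_RGB2HSV).astype(int)
w=((hsv[...,2]>170)&(hsv[...,1]<50)).astype(np.uint8)
px=comp(cv2.morphologyEx(w,cv2.MORPH_CLOSE,np.ones((15,15))),proj([.577,-.013,.012])[0],30)
rc=cv2.minAreaRect((unproj(px,.012)[:,:2]*1000).astype(np.float32)); print("plate",rc)
y=yellow(im,(.69,-.022),.032); print("yellow",y.mean(0),y.min(0),y.max(0),len(y))
rc,px=die(im,(.58,0)); print("band",rc,len(px))
# gold disc on the die's top: centre
y=yellow(im,(.552,-.036),.042); print("disc",y.mean(0),len(y))
o=r.get_obs(); print(R.from_rotvec(o["orientation"]).as_matrix())
cv2.imwrite("pics/t2.png",cv2.resize(im[110:260,160:350,::-1],(760,600),interpolation=cv2.INTER_CUBIC))
E
```

```text
plate ((577.8900146484375, -11.862548828125), (460.6617736816406, 320.6938781738281), 82.87445831298828)
yellow [ 0.6902 -0.026   0.032 ] [ 0.6776 -0.031   0.032 ] [ 0.7075 -0.022   0.032 ] 30
band ((552.0053100585938, 17.035236358642578), (8.635437965393066, 54.155426025390625), 51.206844329833984) 59
disc [ 0.5444 -0.0407  0.042 ] 109
[[-0.8944  0.4473  0.    ]
 [ 0.4473  0.8944  0.    ]
 [-0.      0.     -1.    ]]
```

View pics/t2.png

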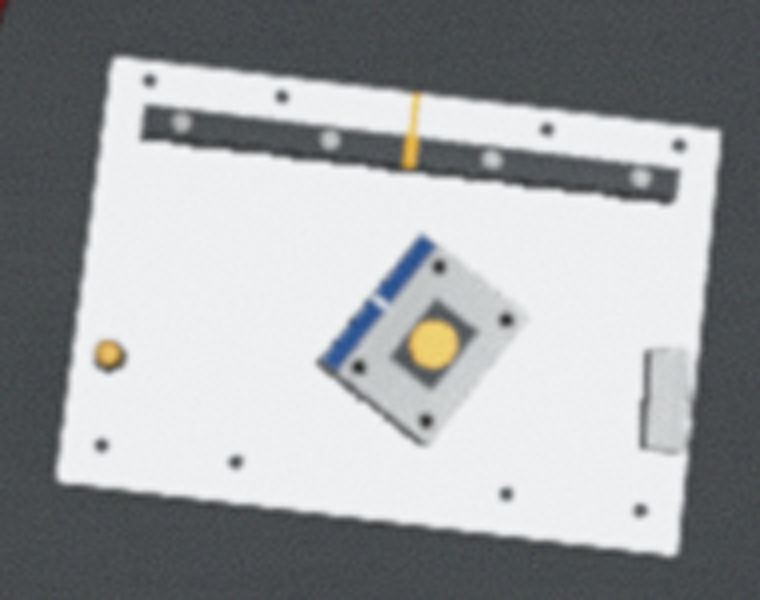

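The crop shows the die's top corners at about (322,364), (430,237), (528,316) and (425,440), and its disc at (435,344). The yellow mark meets the fence face at (410,167).

```bash
cat >> h.py <<'E'
PY=np.deg2rad(-7.1); MARK=np.array([.6772,-.0242])
def Rz(a): return np.array([[np.cos(a),-np.sin(a)],[np.sin(a),np.cos(a)]])
def state():
    o=r.get_obs(); M=R.from_rotvec(o["orientation"]).as_matrix()
    print("t",round(o["clock"],2),"tcp",o["tcp_pos"],"yaw(tool x)",np.degrees(np.arctan2(M[1,0],M[0,0])),"F",o["contact_force"],"w",o["grip_width"])
    return o,M
def to(x,y,z,yaw):
    "tool-frame move: turn az first, then shift"
    o,M=state(); cur=np.degrees(np.arctan2(M[1,0],M[0,0]))
    d=(yaw-cur+180)%360-180
    T=R.from_euler("z",yaw,degrees=True).as_matrix()@np.diag([1,-1,-1.])
    print("turn az",-d,"then shift",T.T@(np.array([x,y,z])-o["tcp_pos"]),"; shift before turning",M.T@(np.array([x,y,z])-o["tcp_pos"]))
E
python3 - <<'E'
from h import *
uv=np.array([[322,364],[430,237],[528,316],[425,440]])/4+[160,110]-.4
W=unproj(uv,.042)[:,:2]; print(W,W.mean(0))
for a,b in((0,1),(3,2),(3,0),(2,1)): d=W[b]-W[a]; print(np.degrees(np.arctan2(d[1],d[0])),np.hypot(*d))
th=51
for yaw in(51,231):
    p=np.array([.5496,-.037])+Rz(np.radians(51))@[-.095,0]; print(p); to(*p,.25,yaw)
E
```

```text
[[ 0.5302  0.0401]
 [ 0.6229 -0.039 ]
 [ 0.5647 -0.1099]
 [ 0.4748 -0.0342]] [ 0.5482 -0.0357]
-40.48171139768066 0.12183911216195116
-40.12384550509833 0.1175394371865063
53.26934205605235 0.09264039123782315
50.61692957214437 0.09172465235545721
[ 0.4898 -0.1108]
t 0.6 tcp [0.302  0.6037 0.4047] yaw(tool x) 153.42690038169522 F [-0.4948  0.3545  0.64  ] w 0.08537231659086314
turn az 102.42690038169522 then shift [-0.4371  0.5957  0.1547] ; shift before turning [-0.4877 -0.555   0.1547]
[ 0.4898 -0.1108]
t 0.6 tcp [0.302  0.6037 0.4047] yaw(tool x) 153.42690038169522 F [-0.4948  0.3545  0.64  ] w 0.08537231659086314
turn az -77.57309961830481 then shift [ 0.4371 -0.5957  0.1547] ; shift before turning [-0.4877 -0.555   0.1547]
```

arm_command:
  plan:
    - {"az": 7, "tz": 0.01, "claw": 0}
    - {"az": 7, "tz": 0.01}
    - {"az": 7, "tz": 0.01}
    - {"az": 7, "tz": 0.01}
    - {"az": 7, "tz": 0.01}
    - {"az": 7, "tz": 0.01}
    - {"az": 7, "tz": 0.01}
    - {"az": 7, "tz": 0.01}
    - {"az": 7, "tz": 0.01}
    - {"az": 7, "tz": 0.01}

```text
invalid input at $.plan[0]: expected keys claw, tx, ty, tz, ax, ay, az
```

arm_command:
  plan:
    - {"az": 7, "tz": 0.01}
    - {"az": 7, "tz": 0.01}
    - {"az": 7, "tz": 0.01}
    - {"az": 7, "tz": 0.01}
    - {"az": 4.5, "tz": 0.01}
    - {"tx": -0.022, "ty": 0.03}
    - {"tx": -0.022, "ty": 0.03}
    - {"tx": -0.022, "ty": 0.03}
    - {"tx": -0.022, "ty": 0.03}
    - {"tx": -0.022, "ty": 0.03}

```text
invalid input at $.plan[0]: expected keys claw, tx, ty, tz, ax, ay, az
```

arm_command:
  plan:
    - {"tx": -0.022, "ty": 0.03}
    - {"tx": -0.022, "ty": 0.03}
    - {"tx": -0.022, "ty": 0.03}
    - {"tx": -0.022, "ty": 0.03}
    - {"tx": -0.022, "ty": 0.03}
    - {"tx": -0.022, "ty": 0.03}
    - {"tx": -0.022, "ty": 0.03}
    - {"tx": -0.022, "ty": 0.03}
    - {"tx": -0.022, "ty": 0.03}
    - {"tx": -0.022, "ty": 0.03}

```text
invalid input at $.plan[0]: expected keys claw, tx, ty, tz, ax, ay, az
```

```bash
python3 - <<'E'
from h import *
p=np.array([.549,-.037])+Rz(np.radians(50))@[-.095,0]
to(*p,.25,50)
print(r.get_obs()["joints"])
o=r.get_obs();T=np.eye(4);T[:3,:3]=R.from_rotvec(o["orientation"]).as_matrix();T[:3,3]=o["tcp_pos"]
r.grab_frame("wrist")
C=T@r.camera_model("wrist")["tool_from_camera"]
for t in("die","blue_left","blue_mid","blue_right","fence_mark"):
    for d in r.tip_of(t,"wrist")[:2]: print(t,round(d["confidence"],2),(C@[*d["location"],1])[:3])
E
```

```text
t 0.6 tcp [0.302  0.6037 0.4047] yaw(tool x) 153.42690038169522 F [-0.4948  0.3545  0.64  ] w 0.08537231659086314
turn az 103.42690038169522 then shift [-0.427   0.6011  0.1547] ; shift before turning [-0.4855 -0.5549  0.1547]
[-1.2151  0.477   0.0224  1.5554 -0.0115  1.1093 -0.0831]
die 0.82 [ 0.2639  0.2561 -0.0071]
blue_left 0.98 [ 0.3427  0.2647 -0.0011]
blue_mid 0.89 [ 0.306   0.2232 -0.0034]
blue_right 0.93 [ 0.2639  0.1785 -0.    ]
blue_right 0.28 [ 0.5049 -0.2098  0.0096]
fence_mark 0.66 [ 0.4397  0.4232 -0.0037]
```

All seven keys are required in every row.

arm_command:
  plan:
    - {"claw": 0, "tx": 0, "ty": 0, "tz": 0.01, "ax": 0, "ay": 0, "az": 7}
    - {"claw": 0, "tx": 0, "ty": 0, "tz": 0.01, "ax": 0, "ay": 0, "az": 7}
    - {"claw": 0, "tx": 0, "ty": 0, "tz": 0.01, "ax": 0, "ay": 0, "az": 7}
    - {"claw": 0, "tx": 0, "ty": 0, "tz": 0.01, "ax": 0, "ay": 0, "az": 7}
    - {"claw": 0, "tx": 0, "ty": 0, "tz": 0.01, "ax": 0, "ay": 0, "az": 7}
    - {"claw": 0, "tx": 0, "ty": 0, "tz": 0.01, "ax": 0, "ay": 0, "az": 7}
    - {"claw": 0, "tx": 0, "ty": 0, "tz": 0.01, "ax": 0, "ay": 0, "az": 7}
    - {"claw": 0, "tx": 0, "ty": 0, "tz": 0.01, "ax": 0, "ay": 0, "az": 7}
    - {"claw": 0, "tx": 0, "ty": 0, "tz": 0.01, "ax": 0, "ay": 0, "az": 7}
    - {"claw": 0, "tx": 0, "ty": 0, "tz": 0.01, "ax": 0, "ay": 0, "az": 7}

```text
clock: 1.73
tcp_pos: [0.3019, 0.6038, 0.3043]
orientation: [-2.351, -2.083, -0.0]
contact_force: [-0.6, 0.0, 0.1]
grip_width: 0.0854
gripper_force: 0.0
```

arm_command:
  plan:
    - {"claw": 0, "tx": 0, "ty": 0, "tz": 0.01, "ax": 0, "ay": 0, "az": 7}
    - {"claw": 0, "tx": 0, "ty": 0, "tz": 0.01, "ax": 0, "ay": 0, "az": 7}
    - {"claw": 0, "tx": 0, "ty": 0, "tz": 0.01, "ax": 0, "ay": 0, "az": 7}
    - {"claw": 0, "tx": 0, "ty": 0, "tz": 0.01, "ax": 0, "ay": 0, "az": 7}
    - {"claw": 0, "tx": 0, "ty": 0, "tz": 0.01, "ax": 0, "ay": 0, "az": 5.4}
    - {"claw": 0, "tx": -0.0215, "ty": 0.03, "tz": 0, "ax": 0, "ay": 0, "az": 0}
    - {"claw": 0, "tx": -0.0215, "ty": 0.03, "tz": 0, "ax": 0, "ay": 0, "az": 0}
    - {"claw": 0, "tx": -0.0215, "ty": 0.03, "tz": 0, "ax": 0, "ay": 0, "az": 0}
    - {"claw": 0, "tx": -0.0215, "ty": 0.03, "tz": 0, "ax": 0, "ay": 0, "az": 0}
    - {"claw": 0, "tx": -0.0215, "ty": 0.03, "tz": 0, "ax": 0, "ay": 0, "az": 0}

```text
clock: 2.57
tcp_pos: [0.348, 0.4235, 0.2548]
orientation: [-2.846, -1.329, -0.001]
contact_force: [1.0, -0.8, 0.0]
grip_width: 0.0854
gripper_force: 0.0
```

arm_command:
  plan:
    - {"claw": 0, "tx": -0.0215, "ty": 0.03, "tz": 0, "ax": 0, "ay": 0, "az": 0}
    - {"claw": 0, "tx": -0.0215, "ty": 0.03, "tz": 0, "ax": 0, "ay": 0, "az": 0}
    - {"claw": 0, "tx": -0.0215, "ty": 0.03, "tz": 0, "ax": 0, "ay": 0, "az": 0}
    - {"claw": 0, "tx": -0.0215, "ty": 0.03, "tz": 0, "ax": 0, "ay": 0, "az": 0}
    - {"claw": 0, "tx": -0.0215, "ty": 0.03, "tz": 0, "ax": 0, "ay": 0, "az": 0}
    - {"claw": 0, "tx": -0.0215, "ty": 0.03, "tz": 0, "ax": 0, "ay": 0, "az": 0}
    - {"claw": 0, "tx": -0.0215, "ty": 0.03, "tz": 0, "ax": 0, "ay": 0, "az": 0}
    - {"claw": 0, "tx": -0.0215, "ty": 0.03, "tz": 0, "ax": 0, "ay": 0, "az": 0}
    - {"claw": 0, "tx": -0.0215, "ty": 0.03, "tz": 0, "ax": 0, "ay": 0, "az": 0}
    - {"claw": 0, "tx": -0.0215, "ty": 0.03, "tz": 0, "ax": 0, "ay": 0, "az": 0}

```text
clock: 3.4
tcp_pos: [0.4399, 0.0659, 0.255]
orientation: [-2.847, -1.329, -0.002]
contact_force: [-0.2, 0.4, -0.4]
grip_width: 0.0855
gripper_force: 0.0
```

```bash
cat >> h.py <<'E'
def wristpts(names):
    o=r.get_obs();T=np.eye(4);T[:3,:3]=R.from_rotvec(o["orientation"]).as_matrix();T[:3,3]=o["tcp_pos"]
    im=r.grab_frame("wrist"); C=T@r.camera_model("wrist")["tool_from_camera"]
    for t in names:
        for d in r.tip_of(t,"wrist")[:2]: print(t,round(d["confidence"],2),(C@[*d["location"],1])[:3])
    return im
E
python3 - <<'E'
from h import *
p=np.array([.549,-.037])+Rz(np.radians(50))@[-.095,0]
to(*p,.25,50)
print(r.get_obs()["joints"])
wristpts(("die","blue_left","blue_mid","blue_right","fence_mark"))
E
```

```text
t 3.4 tcp [0.4399 0.0659 0.255 ] yaw(tool x) 50.04972985815812 F [-0.1684  0.4065 -0.3902] w 0.08546799960832618
turn az 0.04972985815811626 then shift [-0.1037  0.1497  0.005 ] ; shift before turning [-0.1038  0.1496  0.005 ]
[-0.6818  0.3584  0.4687  2.2411 -0.2868  0.5962 -0.6971]
die 0.95 [ 0.2658  0.2603 -0.0034]
die 0.93 [ 0.5501 -0.0332  0.0099]
blue_left 0.98 [0.5319 0.0435 0.013 ]
blue_left 0.69 [ 0.3415  0.2647 -0.0031]
blue_mid 0.65 [0.5816 0.0032 0.0131]
blue_mid 0.58 [ 0.303   0.2255 -0.003 ]
blue_right 0.92 [ 0.6282 -0.0344  0.0086]
blue_right 0.9 [ 0.261   0.1788 -0.0016]
fence_mark 0.66 [ 0.6751 -0.0257  0.0126]
```

arm_command:
  plan:
    - {"claw": 0, "tx": -0.0207, "ty": 0.03, "tz": 0, "ax": 0, "ay": 0, "az": 0}
    - {"claw": 0, "tx": -0.0207, "ty": 0.03, "tz": 0, "ax": 0, "ay": 0, "az": 0}
    - {"claw": 0, "tx": -0.0207, "ty": 0.03, "tz": 0, "ax": 0, "ay": 0, "az": 0}
    - {"claw": 0, "tx": -0.0207, "ty": 0.03, "tz": 0, "ax": 0, "ay": 0, "az": 0}
    - {"claw": 0, "tx": -0.0207, "ty": 0.03, "tz": 0, "ax": 0, "ay": 0, "az": -0.7}
    - {"claw": 0, "tx": 0, "ty": 0, "tz": 0.02, "ax": 0, "ay": 0, "az": 0}
    - {"claw": 0, "tx": 0, "ty": 0, "tz": 0.02, "ax": 0, "ay": 0, "az": 0}
    - {"claw": 0, "tx": 0, "ty": 0, "tz": 0.02, "ax": 0, "ay": 0, "az": 0}
    - {"claw": 0, "tx": 0, "ty": 0, "tz": 0.005, "ax": 0, "ay": 0, "az": 0}
    - {"claw": 0, "tx": 0, "ty": 0, "tz": 0.005, "ax": 0, "ay": 0, "az": 0}

```text
clock: 4.53
tcp_pos: [0.4881, -0.1067, 0.1839]
orientation: [-2.836, -1.349, 0.002]
contact_force: [0.6, -0.2, -0.8]
grip_width: 0.0852
gripper_force: 0.0
```

```bash
python3 - <<'E'
from h import *
c=np.array([.549,-.0355]); p=c+Rz(np.radians(50.7))@[-.061,0]
to(*p,.182,50.7)
im=wristpts(("die",))
cv2.imwrite("pics/w1.png",im[:,:,::-1])
E
```

```text
t 4.53 tcp [ 0.4881 -0.1067  0.1839] yaw(tool x) 50.879749266308 F [ 0.5677 -0.2098 -0.7612] w 0.08516876333016736
turn az 0.1797492663079936 then shift [0.0326 0.002  0.0019] ; shift before turning [0.0326 0.0021 0.0019]
die 0.66 [ 0.5486 -0.0327  0.012 ]
```

View pics/w1.png

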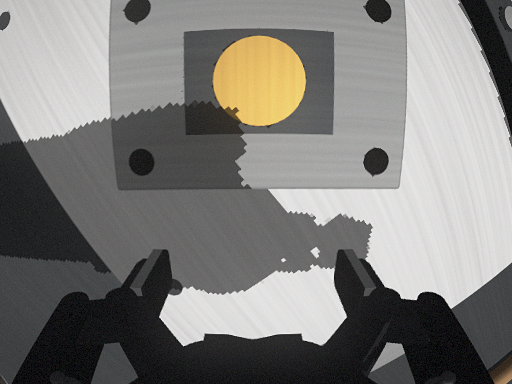

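The fork sits square to the die's back edge at row 188, centred between columns 118 and 400. I'll make contact and push forward a little, then arc clockwise.

arm_command:
  plan:
    - {"claw": 0, "tx": 0.007, "ty": 0.001, "tz": 0.001, "ax": 0, "ay": 0, "az": 0}
    - {"claw": 0, "tx": 0.007, "ty": 0.001, "tz": 0.001, "ax": 0, "ay": 0, "az": 0}
    - {"claw": 0, "tx": 0.007, "ty": 0, "tz": 0, "ax": 0, "ay": 0, "az": 0}
    - {"claw": 0, "tx": 0.004, "ty": 0, "tz": 0, "ax": 0, "ay": 0, "az": 0}
    - {"claw": 0, "tx": 0.003, "ty": 0, "tz": 0, "ax": 0, "ay": 0, "az": 0}
    - {"claw": 0, "tx": 0.003, "ty": 0, "tz": 0, "ax": 0, "ay": 0, "az": 0}
    - {"claw": 0, "tx": 0.002, "ty": 0, "tz": 0, "ax": 0, "ay": 0, "az": 0}
    - {"claw": 0, "tx": 0.002, "ty": 0, "tz": 0, "ax": 0, "ay": 0, "az": 0}
    - {"claw": 0, "tx": 0, "ty": 0, "tz": 0, "ax": 0, "ay": 0, "az": 0}
    - {"claw": 0, "tx": 0, "ty": 0, "tz": 0, "ax": 0, "ay": 0, "az": 0}

```text
clock: 5.47
tcp_pos: [0.5117, -0.0825, 0.1827]
orientation: [-2.839, -1.345, 0.0]
contact_force: [-0.8, -0.7, 0.1]
grip_width: 0.0853
gripper_force: 0.0
```

```bash
python3 - <<'E'
from h import *
state()
im=wristpts(("die","blue_mid"))
cv2.imwrite("pics/w2.png",im[:,:,::-1])
E
```

```text
t 5.47 tcp [ 0.5117 -0.0825  0.1827] yaw(tool x) 50.71408972835364 F [-0.7625 -0.6939  0.1076] w 0.08531296730985459
die 0.56 [ 0.5488 -0.0326  0.0131]
blue_mid 0.9 [0.5802 0.002  0.0142]
```

View pics/w2.png

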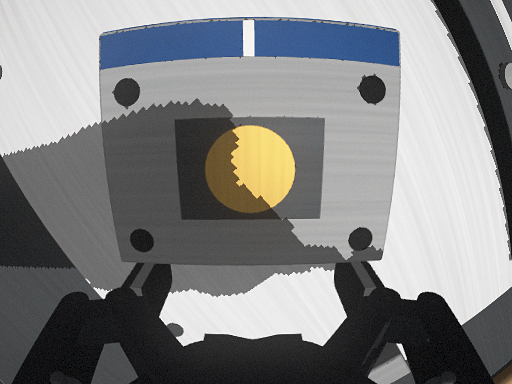

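The fingertips are just about at the back edge, at row 263, and the force shows no contact yet. I'll creep forward to find it.

arm_command:
  plan:
    - {"claw": 0, "tx": 0.002, "ty": 0, "tz": 0, "ax": 0, "ay": 0, "az": 0}
    - {"claw": 0, "tx": 0.002, "ty": 0, "tz": 0, "ax": 0, "ay": 0, "az": 0}
    - {"claw": 0, "tx": 0.001, "ty": 0, "tz": 0, "ax": 0, "ay": 0, "az": 0}
    - {"claw": 0, "tx": 0.001, "ty": 0, "tz": 0, "ax": 0, "ay": 0, "az": 0}
    - {"claw": 0, "tx": 0.001, "ty": 0, "tz": 0, "ax": 0, "ay": 0, "az": 0}
    - {"claw": 0, "tx": 0.001, "ty": 0, "tz": 0, "ax": 0, "ay": 0, "az": 0}
    - {"claw": 0, "tx": 0.001, "ty": 0, "tz": 0, "ax": 0, "ay": 0, "az": 0}
    - {"claw": 0, "tx": 0, "ty": 0, "tz": 0, "ax": 0, "ay": 0, "az": 0}
    - {"claw": 0, "tx": 0, "ty": 0, "tz": 0, "ax": 0, "ay": 0, "az": 0}
    - {"claw": 0, "tx": 0, "ty": 0, "tz": 0, "ax": 0, "ay": 0, "az": 0}

```text
clock: 6.45
tcp_pos: [0.5159, -0.0775, 0.1826]
orientation: [2.84, 1.342, -0.006]
contact_force: [-5.8, -6.0, 6.3]
grip_width: 0.0855
gripper_force: 4.2
```

```bash
python3 - <<'E'
from h import *
state(); print(r.get_obs()["moment"])
im=wristpts(("die","blue_mid"))
E
```

```text
t 6.45 tcp [ 0.5159 -0.0775  0.1826] yaw(tool x) 50.569402851955516 F [-5.8401 -5.9664  6.3379] w 0.0855049865393739
[-1.1344  1.1521  0.0299]
die 0.62 [ 0.5531 -0.0325  0.013 ]
blue_mid 0.92 [0.5856 0.0031 0.014 ]
```

arm_command:
  plan:
    - {"claw": 0, "tx": 0.0033, "ty": -0.0035, "tz": 0, "ax": 0, "ay": 0, "az": 3.63}
    - {"claw": 0, "tx": 0.0033, "ty": -0.0035, "tz": 0, "ax": 0, "ay": 0, "az": 3.63}
    - {"claw": 0, "tx": 0.0033, "ty": -0.0035, "tz": 0, "ax": 0, "ay": 0, "az": 3.63}
    - {"claw": 0, "tx": 0.0033, "ty": -0.0035, "tz": 0, "ax": 0, "ay": 0, "az": 3.63}
    - {"claw": 0, "tx": 0.0033, "ty": -0.0035, "tz": 0, "ax": 0, "ay": 0, "az": 3.63}
    - {"claw": 0, "tx": 0.0033, "ty": -0.0035, "tz": 0, "ax": 0, "ay": 0, "az": 3.63}
    - {"claw": 0, "tx": 0.0033, "ty": -0.0035, "tz": 0, "ax": 0, "ay": 0, "az": 3.63}
    - {"claw": 0, "tx": 0.0033, "ty": -0.0035, "tz": 0, "ax": 0, "ay": 0, "az": 3.63}
    - {"claw": 0, "tx": 0, "ty": 0, "tz": 0, "ax": 0, "ay": 0, "az": 0}
    - {"claw": 0, "tx": 0, "ty": 0, "tz": 0, "ax": 0, "ay": 0, "az": 0}

```text
clock: 7.43
tcp_pos: [0.5193, -0.0381, 0.1822]
orientation: [-3.086, -0.589, 0.006]
contact_force: [-6.0, -1.8, 2.9]
grip_width: 0.0851
gripper_force: 2.9
```

```bash
python3 - <<'E'
from h import *
o,M=state(); print(r.get_obs()["moment"])
im=wristpts(("die","blue_left","blue_mid","blue_right"))
cv2.imwrite("pics/w3.png",im[:,:,::-1])
E
```

```text
t 7.43 tcp [ 0.5193 -0.0381  0.1822] yaw(tool x) 21.596471640772094 F [-5.9723 -1.8112  2.8573] w 0.08513269043294373
[-0.4427  0.9581 -0.1958]
die 0.75 [ 0.5769 -0.013   0.014 ]
blue_left 0.87 [0.5958 0.06   0.0134]
blue_mid 0.58 [0.6189 0.0022 0.0115]
blue_mid 0.27 [ 0.4458 -0.4039  0.0011]
blue_right 0.7 [ 0.6429 -0.0543  0.0092]
blue_right 0.53 [ 0.5033 -0.2122  0.0129]
```

View pics/w3.png

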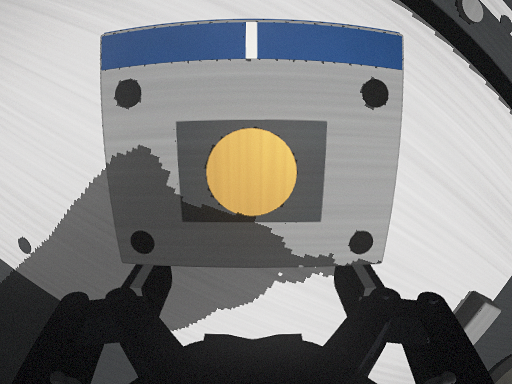

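The block has turned rigidly with the fork and the white line is centred at column 251. Continuing the arc.

arm_command:
  plan:
    - {"claw": 0, "tx": 0.0033, "ty": -0.0035, "tz": 0, "ax": 0, "ay": 0, "az": 3.59}
    - {"claw": 0, "tx": 0.0033, "ty": -0.0035, "tz": 0, "ax": 0, "ay": 0, "az": 3.59}
    - {"claw": 0, "tx": 0.0033, "ty": -0.0035, "tz": 0, "ax": 0, "ay": 0, "az": 3.59}
    - {"claw": 0, "tx": 0.0033, "ty": -0.0035, "tz": 0, "ax": 0, "ay": 0, "az": 3.59}
    - {"claw": 0, "tx": 0.0033, "ty": -0.0035, "tz": 0, "ax": 0, "ay": 0, "az": 3.59}
    - {"claw": 0, "tx": 0.0033, "ty": -0.0035, "tz": 0, "ax": 0, "ay": 0, "az": 3.59}
    - {"claw": 0, "tx": 0.0033, "ty": -0.0035, "tz": 0, "ax": 0, "ay": 0, "az": 3.59}
    - {"claw": 0, "tx": 0.0033, "ty": -0.0035, "tz": 0, "ax": 0, "ay": 0, "az": 3.59}
    - {"claw": 0, "tx": 0, "ty": 0, "tz": 0, "ax": 0, "ay": 0, "az": 0}
    - {"claw": 0, "tx": 0, "ty": 0, "tz": 0, "ax": 0, "ay": 0, "az": 0}

```text
clock: 8.52
tcp_pos: [0.541, -0.0054, 0.1819]
orientation: [-3.135, 0.192, 0.007]
contact_force: [-5.0, 0.3, -1.1]
grip_width: 0.0856
gripper_force: 2.2
```

```bash
python3 - <<'E'
from h import *
o,M=state(); print(r.get_obs()["moment"])
im=wristpts(("die","blue_left","blue_mid","blue_right","fence_mark"))
cv2.imwrite("pics/w4.png",im[:,:,::-1])
E
```

```text
t 8.52 tcp [ 0.541  -0.0054  0.1819] yaw(tool x) -7.014358226899434 F [-5.0241  0.3328 -1.0567] w 0.08560160405066268
[0.1888 0.8608 0.0334]
die 0.87 [ 0.6029 -0.0128  0.0128]
blue_left 0.87 [0.6567 0.0398 0.0147]
blue_mid 0.83 [ 0.3238 -0.245  -0.0039]
blue_mid 0.63 [ 0.6507 -0.025   0.0159]
blue_right 0.69 [ 0.6448 -0.0824  0.0121]
blue_right 0.61 [0.6539 0.0422 0.0112]
```

View pics/w4.png

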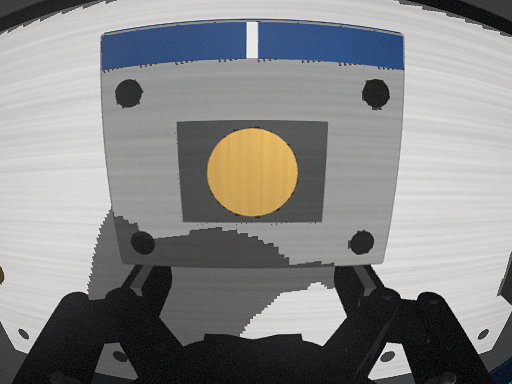

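The block is now parallel to the fence, with the mark about 30 mm ahead and a lateral offset of about 2 mm. Pushing straight in.

arm_command:
  plan:
    - {"claw": 0, "tx": 0.003, "ty": 0.0003, "tz": 0, "ax": 0, "ay": 0, "az": 0}
    - {"claw": 0, "tx": 0.003, "ty": 0.0003, "tz": 0, "ax": 0, "ay": 0, "az": 0}
    - {"claw": 0, "tx": 0.003, "ty": 0.0003, "tz": 0, "ax": 0, "ay": 0, "az": 0}
    - {"claw": 0, "tx": 0.003, "ty": 0.0003, "tz": 0, "ax": 0, "ay": 0, "az": 0}
    - {"claw": 0, "tx": 0.003, "ty": 0.0003, "tz": 0, "ax": 0, "ay": 0, "az": 0}
    - {"claw": 0, "tx": 0.003, "ty": 0, "tz": 0, "ax": 0, "ay": 0, "az": 0}
    - {"claw": 0, "tx": 0.003, "ty": 0, "tz": 0, "ax": 0, "ay": 0, "az": 0}
    - {"claw": 0, "tx": 0.003, "ty": 0, "tz": 0, "ax": 0, "ay": 0, "az": 0}
    - {"claw": 0, "tx": 0.001, "ty": 0, "tz": 0, "ax": 0, "ay": 0, "az": 0}
    - {"claw": 0, "tx": 0.001, "ty": 0, "tz": 0, "ax": 0, "ay": 0, "az": 0}

```text
clock: 9.65
tcp_pos: [0.5675, -0.0108, 0.1825]
orientation: [-3.135, 0.193, 0.003]
contact_force: [-9.5, 1.7, 3.7]
grip_width: 0.0853
gripper_force: 4.7
```

arm_command:
  plan:
    - {"claw": 0, "tx": 0.001, "ty": 0, "tz": 0, "ax": 0, "ay": 0, "az": 0}
    - {"claw": 0, "tx": 0.001, "ty": 0, "tz": 0, "ax": 0, "ay": 0, "az": 0}
    - {"claw": 0, "tx": 0.001, "ty": 0, "tz": 0, "ax": 0, "ay": 0, "az": 0}
    - {"claw": 0, "tx": 0.001, "ty": 0, "tz": 0, "ax": 0, "ay": 0, "az": 0}
    - {"claw": 0, "tx": 0, "ty": 0, "tz": 0, "ax": 0, "ay": 0, "az": 0}
    - {"claw": 0, "tx": 0, "ty": 0, "tz": 0, "ax": 0, "ay": 0, "az": 0}
    - {"claw": 0, "tx": 0, "ty": 0, "tz": 0, "ax": 0, "ay": 0, "az": 0}
    - {"claw": 0, "tx": 0, "ty": 0, "tz": 0, "ax": 0, "ay": 0, "az": 0}
    - {"claw": 0, "tx": 0, "ty": 0, "tz": 0, "ax": 0, "ay": 0, "az": 0}
    - {"claw": 0, "tx": 0, "ty": 0, "tz": 0, "ax": 0, "ay": 0, "az": 0}

```text
clock: 10.48
tcp_pos: [0.5686, -0.0112, 0.1825]
orientation: [-3.133, 0.193, 0.015]
contact_force: [-18.4, 3.9, 13.8]
grip_width: 0.0853
gripper_force: 9.5
```

arm_command:
  plan:
    - {"claw": 0, "tx": 0.001, "ty": 0, "tz": 0, "ax": 0, "ay": 0, "az": 0}
    - {"claw": 0, "tx": 0.001, "ty": 0, "tz": 0, "ax": 0, "ay": 0, "az": 0}
    - {"claw": 0, "tx": 0.001, "ty": 0, "tz": 0, "ax": 0, "ay": 0, "az": 0}
    - {"claw": 0, "tx": 0, "ty": 0, "tz": 0, "ax": 0, "ay": 0, "az": 0}
    - {"claw": 0, "tx": 0, "ty": 0, "tz": 0, "ax": 0, "ay": 0, "az": 0}
    - {"claw": 0, "tx": 0, "ty": 0, "tz": 0, "ax": 0, "ay": 0, "az": 0}
    - {"claw": 0, "tx": 0, "ty": 0, "tz": 0, "ax": 0, "ay": 0, "az": 0}
    - {"claw": 0, "tx": 0, "ty": 0, "tz": 0, "ax": 0, "ay": 0, "az": 0}
    - {"claw": 0, "tx": 0, "ty": 0, "tz": 0, "ax": 0, "ay": 0, "az": 0}
    - {"claw": 0, "tx": 0, "ty": 0, "tz": 0, "ax": 0, "ay": 0, "az": 0}

```text
clock: 11.32
tcp_pos: [0.5695, -0.0114, 0.182]
orientation: [-3.132, 0.193, 0.024]
contact_force: [-26.8, 4.3, 20.5]
grip_width: 0.0854
gripper_force: 13.6
```

```bash
python3 - <<'E'
from h import *
o,M=state(); print(r.get_obs()["moment"])
im=wristpts(("die","blue_left","blue_mid","blue_right","fence_mark"))
cv2.imwrite("pics/w5.png",im[:,:,::-1])
E
```

```text
t 11.32 tcp [ 0.5695 -0.0114  0.182 ] yaw(tool x) -7.069424377212961 F [-26.7955   4.2942  20.4718] w 0.08541502823950946
[0.908  4.9971 0.0227]
die 0.6 [ 0.6272 -0.0162  0.01  ]
blue_left 0.69 [0.6857 0.0346 0.0137]
blue_mid 0.61 [ 0.6804 -0.0256  0.013 ]
blue_right 0.86 [ 0.6674 -0.0851  0.0087]
```

View pics/w5.png

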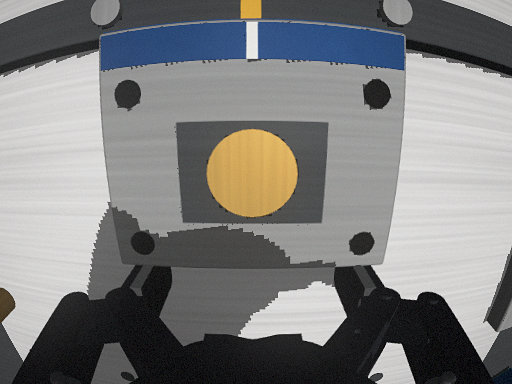

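The white line (columns 246–258) sits against the yellow mark (241–261), the block is square to the fence, and it bears on the fence at about 27 N. Backing off.

arm_command:
  plan:
    - {"claw": 0, "tx": -0.003, "ty": 0, "tz": 0, "ax": 0, "ay": 0, "az": 0}
    - {"claw": 0, "tx": -0.004, "ty": 0, "tz": 0, "ax": 0, "ay": 0, "az": 0}
    - {"claw": 0, "tx": -0.008, "ty": 0, "tz": 0, "ax": 0, "ay": 0, "az": 0}
    - {"claw": 0, "tx": -0.01, "ty": 0, "tz": 0, "ax": 0, "ay": 0, "az": 0}
    - {"claw": 0, "tx": -0.015, "ty": 0, "tz": 0, "ax": 0, "ay": 0, "az": 0}
    - {"claw": 0, "tx": -0.01, "ty": 0, "tz": -0.02, "ax": 0, "ay": 0, "az": 0}
    - {"claw": 0, "tx": 0, "ty": 0, "tz": -0.03, "ax": 0, "ay": 0, "az": 0}
    - {"claw": 0, "tx": 0, "ty": 0, "tz": -0.03, "ax": 0, "ay": 0, "az": 0}
    - {"claw": 0, "tx": 0, "ty": 0, "tz": -0.02, "ax": 0, "ay": 0, "az": 0}
    - {"claw": 0, "tx": 0, "ty": 0, "tz": 0, "ax": 0, "ay": 0, "az": 0}

```text
clock: 12.45
tcp_pos: [0.5271, -0.0059, 0.2868]
orientation: [-3.134, 0.193, -0.013]
contact_force: [0.8, -0.4, -0.3]
grip_width: 0.0856
gripper_force: 0.0
```

```bash
python3 - <<'E'
from h import *
state()
im=r.grab_frame("wrist")
a=r.grab_frame("scene")
cv2.imwrite("pics/f.png",np.vstack([im,a])[:,:,::-1][:,:,:].copy() if 0 else np.hstack([cv2.resize(im,(400,300)),cv2.resize(a,(400,300))])[:,:,::-1])
cv2.imwrite("pics/f2.png",cv2.resize(im[60:260,120:390,::-1],(800,593),interpolation=cv2.INTER_CUBIC))
E
```

```text
t 12.45 tcp [ 0.5271 -0.0059  0.2868] yaw(tool x) -7.060435873512918 F [ 0.8014 -0.4354 -0.2761] w 0.08561481847271543
```

View pics/f2.png

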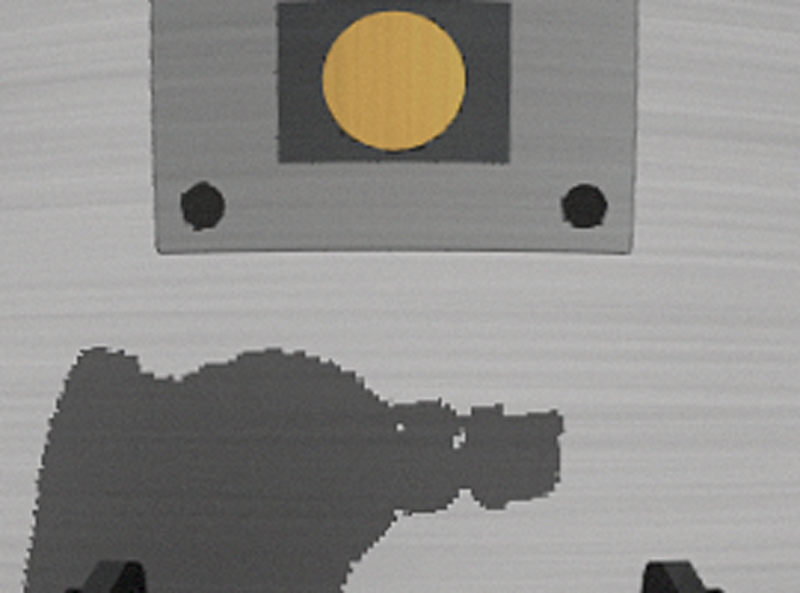

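This crop shows the fingers well clear behind the block, at rows 560 and below, but it misses the fence contact. I'll crop further up.

```bash
python3 - <<'E'
from h import *
im=r.grab_frame("wrist")
cv2.imwrite("pics/f3.png",cv2.resize(im[0:150,150:350,::-1],(800,600),interpolation=cv2.INTER_CUBIC))
E
```

```text
(no output)
```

View pics/f3.png

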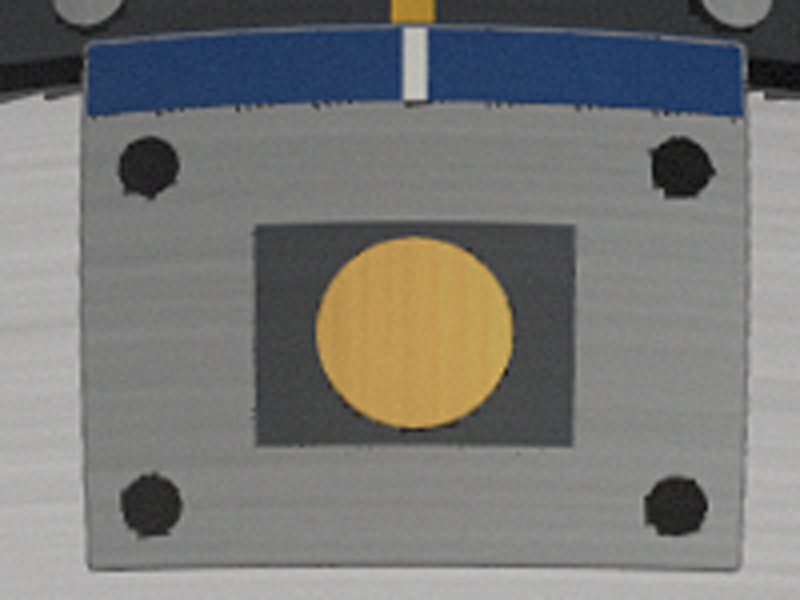

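The block lies flat and symmetric against the fence, with both front corners at row 45. The white line (columns 403–428) is centred on the yellow mark (391–434), and the fingers are clear. Handing in.

```bash
python3 -c "
from bench import r
print(r.hand_in())"
```

```text
the job is handed in; nothing more can be done
None
```

The die block is flat against the fence with its white line on the yellow mark and the fingers drawn clear; I handed the job in at about 12.5 s, and the hand-in call gave no verdict.

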